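# Roll the six-sided cookie mould bar to its heart face and set it in the V rest

## Robot

A 6-joint arm with a two-finger parallel gripper is mounted at the origin on a cart in front of the work surface, level with it; the furniture and walls round the work are solid. World frame = base frame: x ahead of the robot, y to its left, z up, the work surface at z = 0. Lengths are in m, angles in rad, forces in N, time in s.
With the tool pointing down it reaches from about 0.25 to 0.8 m from the base axis. Payload 8.5 kg.
Tool frame: the origin (TCP) lies between the finger pads; the fingertips stand 11 mm ahead of it and the grasp point (between the pads) lies 8 mm behind it; z points along the fingers, y is the line along which they close (so a half turn about z gives the same grasp; the last joint's range is limited). The gripper opens to 85 mm and grips with 20 to 120 N. Pads are 22 mm wide; open, the fingers measure 114 mm over their backs; the gripper's body (76 mm by 85 mm) begins 54 mm behind the grasp point. The pads swing forward as they close: fully open they stand 13 mm farther back than shut.
Start: joints at [-1.14, 0.238, -0.013, 1.319, 0, 1.571], TCP at [0.219, -0.477, 0.242] pointing down, gripper open.
Joint ranges: [-2.66, 2.66], [-1.03, 1.9], [-1.14, 1.46], [-1.82, 2.27], [-1.45, 1.34], [-3.14, 3.14]. Speed limits (rad/s): [2.22, 2.22, 2.79, 3.14, 3.14, 3.14].

## Interface

Orientations are given as a rotation vector (axis times angle).
In Python, from workcell import robot, cams gives the robot as it stands. The module is installed in compiled form; this text tells all that it offers.
- The arm moves only by the tool apply_moves, never from a script. Its argument "moves" is a list of rows, each a list of 6 numbers: the shift along the tool's x, y, z normalised to -1 to 1, where 1 is 0.3 m, then the turn, a rotation vector about the tool's x, y, z normalised to -1 to 1, where 1 is 45 degrees. In form: [[x, y, z, ax, ay, az], ...]. A call has 1 to 8 rows; each row shifts and turns the commanded pose from where the row before left it, along the tool's axes as they then stand; what a row does not reach is not made up. A row lasts 1/12 s, in which the tool goes at most 41.7 mm and 7.16 degrees, less where a joint would pass 70% of its speed; a pose out of reach is approached as far as the arm can. A call with a number of a shift or a turn outside -1 to 1 is refused whole. A call with a gripper value outside its range is refused whole. "jaw" is the opening, from -1 (shut) to 1 (fully open), so that 0 is half open, set as the call begins (left out, the last holds). The fingers move at their own pace and stop on an object; "grip_force" is the grip in N (left out, the last holds). Time passes only in rows, so rows that do not move let the fingers close. It gives the time, the measured TCP pose, the force, the opening and the grip force at its end, in the units of the state.
- robot.get_state(): the state, without advancing time (a new reading comes with each control period).
- cams.grab_frame(name): name is "scene" or "top" or "wrist"; returns a dict with "img" (420x560x3 uint8, red, green, blue), "vfov" (degrees; the focal length in pixels is half the picture's height over the tangent of half this angle, whatever the lens; pixels are square), "cx", "cy" (the principal point, pixels), "rvec" (rotation vector, rad) and "tvec" (3), from world to camera coordinates, as OpenCV has them. Camera axes: x right, y down, z forward; pixel columns grow to the right and rows downward; lengths in m; the calibration is good to about 2 mm. A picture is of the moment at which its call begins. There is no depth.
- robot.finish_job(): hands the job in; it is judged then, once.
The state is a dict: "time": time; "q": joint angles; "dq": joint speeds; "joint_efforts": joint torques, N m; "position": TCP position; "eef_rot": TCP orientation; "force": force on the tool from outside, world axes, zero at the start; "torque": the same for the moment, N m; "grip_width": finger opening in m; "grip_force": force on a finger pad.
Only numpy, scipy, OpenCV 4.12 (cv2) and the standard library are available. Lean on these libraries where they do the work, as an engineer would, in place of code of your own. Each camera call takes 0.05 s, during which the arm holds its last target. There are 200 camera calls.

## Task

Heart cookies are pressed next: on the table top, roll the six-sided wooden mould bar over one face at a time, letting it lie flat on each face, until the heart pattern is on top. Then lift it into the two white V saddles of the rest, one saddle near each end of the bar, with the heart face leaning towards the robot and the two faces below bedded in the Vs, and leave it there. Leave the timer, the cup and the dish of cookies where they are.

Things in the scene. Friction and masses are not known exactly. Their poses are not given: they have to be found in the camera images.
- bar_center (a point): Centre of the loose mould bar: regular hexagonal prism of pale wood, 56 mm across flats, 64.7 across corners, 130 long, faces 32.3 wide, 0.22 kg. Lying on a face, its centre is 28 mm above the table. Axes: y along the bar, z out through the heart face. Each face has one flat dark pattern, three times over. Round the bar: heart, disc, two bars, three dots, cross, square, then heart again.
- bar_heart (a point): Middle of the bar's heart face, 28 mm from its centre; same axes. At the start the bar lies crosswise (along y, turned up to 20 degrees), two bars on top; on the side away from the robot the disc is on the upper slanting face and the heart on the lower, so two rolls of 60 degrees towards the robot bring the heart on top. A tool leaning 30 degrees forward or back finds two opposite flats.
- rest_seat (a point): Where the bar's centre lies when seated in the rest, 56.3 mm above the table, 32.3 above the bottom of the Vs. Axes: y along the seated bar, z up, x away from the robot (turned up to 20 degrees). Seated, an edge of the bar points straight down, two flats stand vertical at front and back, and the heart face leans 30 degrees from level towards -x, the robot's side.
- rest: White plastic rest fixed to the table: base plate 100 x 126 x 8 mm with two saddles 16 mm thick, 48 mm either side of its middle along y (80 mm clear between). Each is a V whose sides rise 30 degrees each way, open to the top, bottom 24 mm and lips 39.5 mm above the table, lips 27 mm and outer edges 32 mm from the middle. Origin: middle of the underside, axes as rest_seat.
- timer: Round white kitchen timer, 66 mm wide, 38 mm high; bystander. Origin at the middle of its underside.
- cup: Small white measuring cup, 55 mm wide, 40 mm high; bystander. Origin at the middle of its underside.
- dish: Round steel dish of broken cookies, 108 mm wide, 35 mm high; bystander. Origin at the middle of its underside.
Mind the look-alikes: they are no part of the job. There is more than one size of the part that bears bar_center; the job needs the larger.

How it is judged:
On the way, in this order (a step that is already met when the one before it is completed fails the run):
1. the bar lies on the table, rolled so that the heart face is one face from the top (angle between bar_center's own z axis and vertical between 0.94 and 1.16 rad and height (world z) of bar_center below 0.032 m and linear speed of bar below 0.03 m/s), for 0.2 s.
2. the bar lies on the table with the heart face on top (angle between bar_center's own z axis and vertical below 0.1 rad and height (world z) of bar_center below 0.032 m and linear speed of bar below 0.03 m/s), for 0.2 s.
At the end, for the whole second after the job is handed in: The bar is at rest in both saddles, let go: its centre within 6 mm across, 12 mm along and 4 mm in height of the seat, its length within 7 degrees of the rest's, and its heart face leaning 30 degrees (within 8) towards the robot's side (x of bar_center in the frame of rest_seat between -0.006 and 0.006 m and y of bar_center in the frame of rest_seat between -0.012 and 0.012 m and z of bar_center in the frame of rest_seat between -0.004 and 0.004 m and angle between the y axis of bar_center and the y axis of rest_seat, either way round below 0.12 rad and angle between bar_center's own z axis and vertical between 0.384 and 0.664 rad and x of bar_heart in the frame of rest_seat below -0.006 m and linear speed of bar below 0.02 m/s); the robot touches nothing.
It fails at once if the timer, the cup or the dish is pushed more than 20 mm or tipped (distance of any of timer, cup, dish from where it was at the start of the episode above 0.02 m or angle between any of timer, cup, dish's own z axis and vertical above 0.35 rad).
It also fails if it takes over 72 s, if anything falls off the work surface, if the arm or the gripper's body presses on something with over 40 N, if the wrist force passes 120 N, or if a joint passes its speed limit or range.

## Working session

There is one attempt and no reset: what is moved stays moved. The work goes in short steps, Python scripts to look and compute and a tool call to move; the robot and the scene stay as the last step left them, time stands still between calls to the robot, and variables do not carry over. Pictures are saved under pics/ and viewed, at most 11 in all, crops included, and the job is handed in when it is done.

Besides the shell and the picture viewer there is one more tool, called as name([rows], argument=value, ...), one row to a line, values as JSON. apply_moves: Moves the arm, as the interface text tells. Scaled input: -1 to 1 covers 0.3 m each way for a shift and 45 degrees each way for a turn. Its arguments: {"type":"object","properties":{"moves":{"type":"array","items":{"type":"array","items":{"type":"number","minimum":-1,"maximum":1}}},"jaw":{"type":"number"},"grip_force":{"type":"number"}},"required":["moves"]}

```bash
mkdir -p pics; cat > h.py <<'E'
import numpy as np, cv2
from scipy.spatial.transform import Rotation as R
from workcell import robot, cams
def grab(n,save=None):
    f=cams.grab_frame(n)
    if save: cv2.imwrite('pics/'+save,f['img'][:,:,::-1])
    return f
def cam(f):
    h=f['img'].shape[0]; fl=h/2/np.tan(np.radians(f['vfov'])/2)
    K=np.array([[fl,0,f['cx']],[0,fl,f['cy']],[0,0,1]])
    M=cv2.Rodrigues(np.array(f['rvec'],float))[0]; t=np.array(f['tvec'],float).ravel()
    return K,M,t
def ray(f,uv,z):
    K,M,t=cam(f); uv=np.atleast_2d(uv).astype(float)
    d=(np.c_[uv,np.ones(len(uv))]@np.linalg.inv(K).T)@M
    c=-M.T@t
    return c+d*((z-c[2])/d[:,2])[:,None]
def proj(f,P):
    K,M,t=cam(f); p=(np.atleast_2d(P)@M.T+t)@K.T
    return p[:,:2]/p[:,2:]
E
python3 - <<'E'
from h import *
a=grab('top');b=grab('scene')
cv2.imwrite('pics/top.png',cv2.resize(a['img'][:,:,::-1],(800,600)));b_=cv2.imwrite('pics/scene.png',cv2.resize(b['img'][:,:,::-1],(800,600)))
for f in(a,b):
    K,M,t=cam(f);print(f['vfov'],f['cx'],f['cy'],-M.T@t, M[2])
print(robot.get_state())
E
```

```text
48.09119774819384 281.36748869538707 212.1499672252877 [ 0.35150138 -0.00448862  1.45395364] [ 0.16122043  0.00459274 -0.98690774]
51.73558919828926 271.3201830999121 208.7605351420375 [-0.54667746  0.56597408  0.66164709] [ 0.80091999 -0.40283756 -0.44300008]
{'time': 0.1, 'q': array([-1.13998892e+00,  2.38728793e-01, -1.41791746e-02,  1.31922737e+00,
       -9.50604392e-06,  1.57079043e+00]), 'dq': array([ 0.00128102, -0.0023179 ,  0.00050653,  0.00024726, -0.0014202 ,
        0.00054074]), 'joint_efforts': array([-8.89383064e-04, -5.39721107e+01,  3.46999240e+01,  1.34617521e-02,
        3.50389882e-06, -5.78585116e-06]), 'position': array([ 0.21908276, -0.47668954,  0.24173413]), 'eef_rot': array([-3.06771316e+00, -6.71219636e-01,  4.63954162e-04]), 'force': array([0.17751546, 0.47417895, 0.09565551]), 'torque': array([-0.04261845,  0.03270386,  0.0011116 ]), 'grip_force': 0.0, 'grip_width': 0.08553956356403657}
```

View pics/top.png

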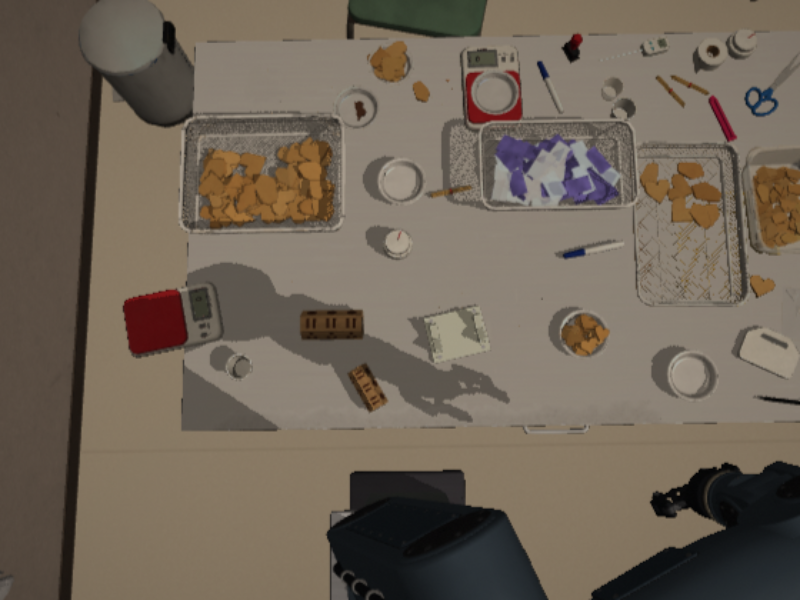

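View pics/scene.png

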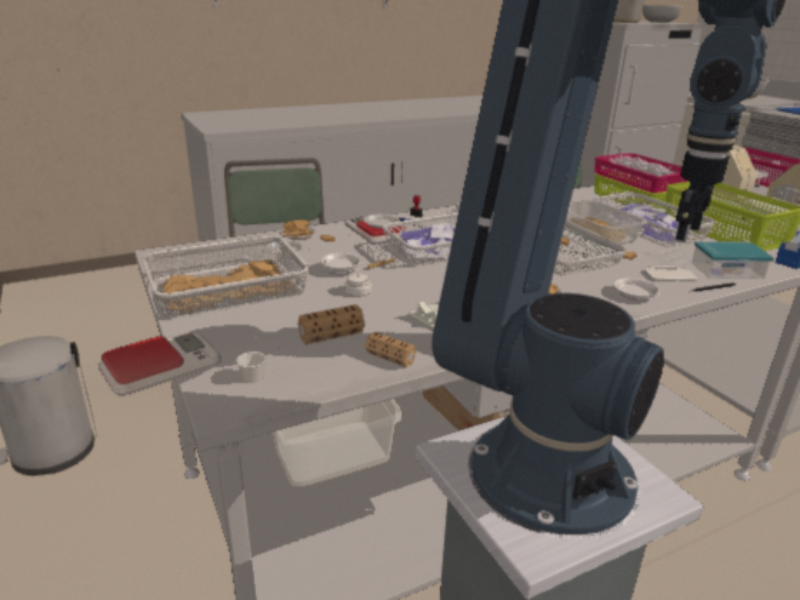

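The top view shows two hex bars: a large one at (332,324) and a smaller one at (367,387), both in 800-wide pixels. The rest is at (457,333), the timer at (398,243), the cup at (238,366) and the dish at (585,333). The large bar lies crosswise and fits the description. I'll confirm it in one crop and measure.

```bash
python3 - <<'E'
from h import *
f=grab('top'); im=f['img']
hsv=cv2.cvtColor(im,cv2.COLOR_RGB2HSV)
s=0.7
def rect(m,x0,x1,y0,y1,z,name):
    k=np.zeros_like(m);k[y0:y1,x0:x1]=m[y0:y1,x0:x1]
    k=cv2.morphologyEx(k,cv2.MORPH_CLOSE,np.ones((5,5)))
    c=max(cv2.findContours(k,0,2)[0],key=cv2.contourArea)
    b=cv2.boxPoints(cv2.minAreaRect(c)); P=ray(f,b,z)
    print(name,b.round(1).tolist(),P[:,:2].round(4).tolist(),'c',P.mean(0).round(4))
    e=[P[1]-P[0],P[2]-P[1]]
    for v in e: print('  len',np.linalg.norm(v).round(4),'ang',np.degrees(np.arctan2(v[1],v[0])).round(1))
wood=((hsv[...,1]>70)&(hsv[...,0]<25)).astype(np.uint8)*255
rect(wood,200,262,205,245,.028,'bar')
rect(wood,235,280,250,292,.022,'small')
print(hsv[232,320],hsv[215,350],hsv[240,290])
white=((hsv[...,1]<45)&(hsv[...,2]>150)).astype(np.uint8)*255
print(hsv[228,318],hsv[226,332],hsv[222,300],hsv[218,338])
crop=im[190:300,190:360]
cv2.imwrite('pics/c1.png',cv2.resize(crop[:,:,::-1],None,fx=4.6,fy=4.6,interpolation=cv2.INTER_CUBIC))
E
```

```text
bar [[210.0, 217.0], [254.0, 217.0], [254.0, 237.0], [210.0, 237.0]] [[0.5731, 0.2213], [0.5708, 0.0863], [0.5092, 0.0867], [0.5114, 0.2208]] c [0.5411 0.1538 0.028 ]
  len 0.1351 ang -91.0
  len 0.0616 ang 179.6
small [[241.89999389648438, 260.6000061035156], [255.60000610351562, 252.8000030517578], [271.70001220703125, 280.8999938964844], [258.0, 288.70001220703125]] [[0.4385, 0.1242], [0.4615, 0.0825], [0.3761, 0.0347], [0.3536, 0.0761]] c [0.4074 0.0794 0.022 ]
  len 0.0476 ang -61.1
  len 0.0978 ang -150.8
[ 24  44 163] [ 16  38 140] [ 18  40 109]
[ 24  45 163] [ 23  48 107] [ 22  45 130] [ 16  41 142]
```

View pics/c1.png

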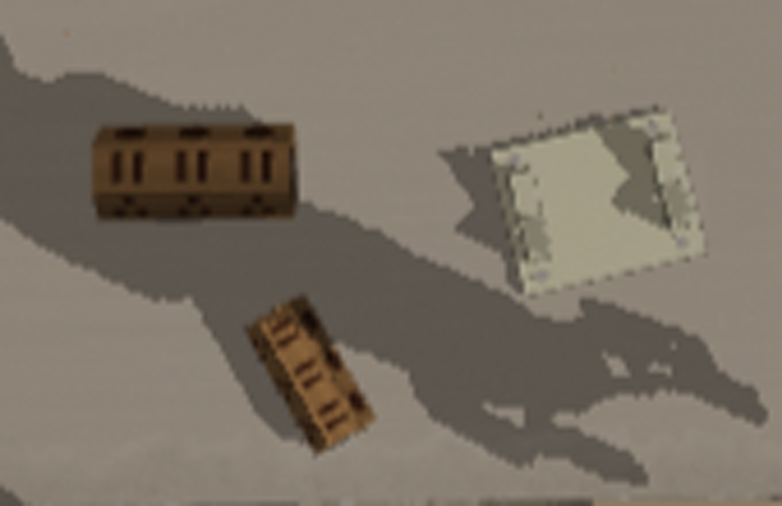

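```bash
cat >> h.py <<'E'
R0=R.from_matrix(np.array([[0,1,0],[1,0,0],[0,0,-1]]).T)
def pose(yaw,lean): return R.from_euler('ZY',[yaw,lean],degrees=True)*R0
def plan(wps,start=None,n=None):
    """wps: (pos,yaw,lean[,rows]); prints rows in tool axes, closed loop on rounding"""
    if start is None:
        s=robot.get_state(); p=np.array(s['position']); r=R.from_rotvec(s['eef_rot'])
    else: p,r=np.array(start[0],float),pose(*start[1:])
    out=[]
    for w in wps:
        pt=np.array(w[0],float); rt=pose(w[1],w[2]); p0,r0=p,r
        dv=(r0.inv()*rt).as_rotvec()
        N=w[3] if len(w)>3 else int(np.ceil(max(np.linalg.norm(pt-p0)/.0395,np.degrees(np.linalg.norm(dv))/6.8,1)))
        for i in range(1,N+1):
            pi=p0+(pt-p0)*i/N; ri=r0*R.from_rotvec(dv*i/N)
            row=np.r_[r.inv().apply(pi-p)/.3,(r.inv()*ri).as_rotvec()/(np.pi/4)].round(3)+0
            out.append(row.tolist()); p=p+r.apply(row[:3]*.3); r=r*R.from_rotvec(row[3:]*np.pi/4)
    for i in range(0,len(out),8): print(str(out[i:i+8]).replace(' ',''))
E
python3 - <<'E'
from h import *
f=grab('top')
c=np.array([[490,150],[662,108],[706,250],[530,297]])/4.6+190-.39
for z in (0,.008):
    P=ray(f,c,z); print(P[:,:2].round(4).tolist(),P.mean(0))
    print([ (np.linalg.norm(v).round(4),np.degrees(np.arctan2(v[1],v[0])).round(1)) for v in np.roll(P,-1,0)-P])
plan([((.50,.10,.26),0,0)])
E
```

```text
[[0.5564, -0.0433], [0.5833, -0.1607], [0.4861, -0.187], [0.4565, -0.068]] [ 0.52057889 -0.11475623  0.        ]
[(np.float64(0.1205), np.float64(-77.1)), (np.float64(0.1007), np.float64(-164.8)), (np.float64(0.1227), np.float64(104.0)), (np.float64(0.103), np.float64(13.9))]
[[0.5553, -0.043], [0.582, -0.1599], [0.4854, -0.186], [0.4559, -0.0677]] [ 0.51964858 -0.11414951  0.008     ]
[(np.float64(0.1198), np.float64(-77.1)), (np.float64(0.1001), np.float64(-164.8)), (np.float64(0.122), np.float64(104.0)), (np.float64(0.1024), np.float64(13.9))]
[[0.097,-0.08,-0.003,0.0,0.0,-0.085],[0.103,-0.073,-0.004,0.0,0.0,-0.086],[0.107,-0.066,-0.003,0.0,0.0,-0.085],[0.111,-0.059,-0.004,0.0,0.0,-0.086],[0.115,-0.051,-0.003,0.0,0.0,-0.085],[0.118,-0.043,-0.004,0.0,0.0,-0.085],[0.121,-0.035,-0.003,0.0,0.0,-0.086],[0.123,-0.028,-0.004,0.0,0.0,-0.085]]
[[0.124,-0.018,-0.003,0.0,0.0,-0.085],[0.125,-0.011,-0.004,0.0,-0.001,-0.086],[0.126,-0.002,-0.003,-0.001,0.0,-0.085],[0.126,0.006,-0.004,0.0,0.0,-0.086],[0.125,0.015,-0.003,0.0,0.0,-0.085],[0.123,0.023,-0.004,0.0,0.0,-0.085],[0.122,0.032,-0.004,0.0,0.0,-0.086],[0.119,0.039,-0.003,0.0,0.0,-0.085]]
[[0.117,0.047,-0.004,0.0,0.0,-0.085]]
```

apply_moves([
  [0.097,-0.08,-0.003,0,0,-0.085],
  [0.103,-0.073,-0.004,0,0,-0.086],
  [0.107,-0.066,-0.003,0,0,-0.085],
  [0.111,-0.059,-0.004,0,0,-0.086],
  [0.115,-0.051,-0.003,0,0,-0.085],
  [0.118,-0.043,-0.004,0,0,-0.085],
  [0.121,-0.035,-0.003,0,0,-0.086],
  [0.123,-0.028,-0.004,0,0,-0.085],
])

```text
time: 0.87
position: [0.3516, -0.2037, 0.2508]
eef_rot: [2.779, 1.465, 0.0]
force: [1.0, -0.6, 0.3]
grip_width: 0.0852
grip_force: 0.0
```

apply_moves([
  [0.124,-0.018,-0.003,0,0,-0.085],
  [0.125,-0.011,-0.004,0,0,-0.086],
  [0.126,-0.002,-0.003,0,0,-0.085],
  [0.126,0.006,-0.004,0,0,-0.086],
  [0.125,0.015,-0.003,0,0,-0.085],
  [0.123,0.023,-0.004,0,0,-0.085],
  [0.122,0.032,-0.004,0,0,-0.086],
  [0.119,0.039,-0.003,0,0,-0.085],
])

```text
time: 1.53
position: [0.4839, 0.0678, 0.2592]
eef_rot: [2.291, 2.15, 0.0]
force: [0.8, -1.2, -0.1]
grip_width: 0.0855
grip_force: 0.0
```

apply_moves([
  [0.117,0.047,-0.004,0,0,-0.085],
  [0,0,0,0,0,0],
], jaw=0.55)

```text
time: 1.7
position: [0.5023, 0.1048, 0.2597]
eef_rot: [-2.212, -2.23, -0.003]
force: [-0.9, -0.4, -1.0]
grip_width: 0.0668
grip_force: 0.0
```

```bash
python3 - <<'E'
from h import *
f=grab('wrist','w1.png'); K,M,t=cam(f); print(-M.T@t,M[2])
np.save('w1.npy',f,allow_pickle=True)
print(proj(f,[[.541,.154,.028],[.52,-.114,.02]]))
s=robot.get_state();print(s['position'],s['time'],s['q'],pose(0,0).as_matrix().T@R.from_rotvec(s['eef_rot']).as_matrix())
E
```

```text
[0.50106265 0.18048072 0.39139126] [ 0.00326807 -0.2940002  -0.95579977]
[[315.85704722 130.27288526]
 [288.92331479 354.76615317]]
[0.50086528 0.10258486 0.25960002] 1.75 [ 2.01782256e-01  2.09756047e-01 -6.90114014e-03  1.35467880e+00
  4.13185159e-04  1.76814233e+00] [[ 9.99990116e-01  4.43622170e-03  2.96645397e-04]
 [-4.43603966e-03  9.99989974e-01 -6.11520853e-04]
 [-2.99355264e-04  6.10198878e-04  9.99999769e-01]]
```

View pics/w1.png

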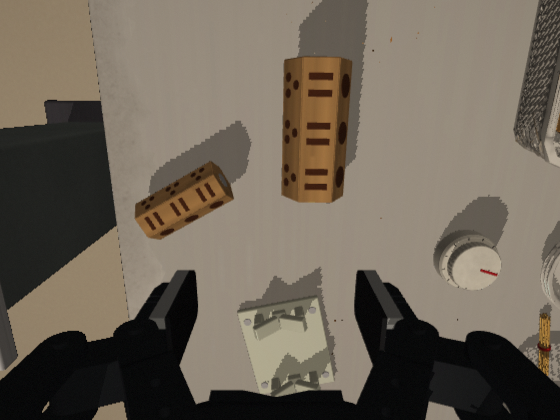

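The wrist view shows the large bar from (283,58) to (350,202), with two bars on top and discs on the right (away) side. The rest is at about (288,345) and the timer at (472,265).

```bash
python3 - <<'E'
from h import *
f=np.load('w1.npy',allow_pickle=True).item(); im=f['img']; hsv=cv2.cvtColor(im,cv2.COLOR_RGB2HSV)
wood=((hsv[...,1]>90)&(hsv[...,0]<25)).astype(np.uint8)*255
k=np.zeros_like(wood);k[30:215,260:365]=wood[30:215,260:365];k=cv2.morphologyEx(k,cv2.MORPH_CLOSE,np.ones((9,9)))
rows=np.arange(75,190)
L=[(np.flatnonzero(k[r])[0],r) for r in rows];Rr=[(np.flatnonzero(k[r])[-1]+1,r) for r in rows]
for n,e in(('L',L),('R',Rr)):
    P=ray(f,e,.028); a=np.polyfit(P[:,1],P[:,0],1); print(n,a, 'x at .154',np.polyval(a,.154))
cols=np.arange(305,332)
T=np.median([np.flatnonzero(k[:,c])[0] for c in cols]);B=np.median([np.flatnonzero(k[:,c])[-1]+1 for c in cols])
print(T,B,ray(f,[[318,T],[318,B]],.056))
# rest
print(hsv[340,290],hsv[340,225],hsv[365,300])
m=((hsv[...,1]<60)&(hsv[...,0]>24)&(hsv[...,0]<45)).astype(np.uint8)*255
m[:285]=0;m[:,:225]=0;m[:,350:]=0;m[390:]=0
m=cv2.morphologyEx(m,cv2.MORPH_OPEN,np.ones((3,3)))
c=max(cv2.findContours(m,0,2)[0],key=cv2.contourArea)
print(cv2.approxPolyDP(c,4,True)[:,0].tolist())
cv2.imwrite('pics/rest.png',cv2.resize(np.hstack([im[285:400,215:355,::-1],cv2.cvtColor(m,8)[285:400,215:355]]),None,fx=2.8,fy=2.8,interpolation=cv2.INTER_CUBIC))
E
```

```text
L [0.00460552 0.50783809] x at .154 0.5085473417856982
R [0.00640258 0.57105404] x at .154 0.572040042209488
56.0 203.0 [[0.53721896 0.21802817 0.056     ]
 [0.54276661 0.08787148 0.056     ]]
[ 24  46 173] [ 17  43 149] [ 23  52 113]Traceback (most recent call last):
  File "<stdin>", line 17, in <module>
ValueError: max() iterable argument is empty
```

```bash
python3 - <<'E'
from h import *
f=np.load('w1.npy',allow_pickle=True).item(); im=f['img']; hsv=cv2.cvtColor(im,cv2.COLOR_RGB2HSV)
m=((hsv[...,0]>=21)&(hsv[...,0]<45)&(hsv[...,2]>60)).astype(np.uint8)*255
m[:285]=0;m[:,:225]=0;m[:,350:]=0;m[396:]=0
m=cv2.morphologyEx(m,cv2.MORPH_OPEN,np.ones((3,3)))
c=max(cv2.findContours(m,0,2)[0],key=cv2.contourArea)
print(cv2.approxPolyDP(c,4,True)[:,0].tolist())
cv2.imwrite('pics/rest.png',cv2.resize(np.hstack([im[285:400,215:355,::-1],cv2.cvtColor(m,8)[285:400,215:355]]),None,fx=2.8,fy=2.8,interpolation=cv2.INTER_CUBIC))
plan([((.5403+.10*.5,.153,.028+.10*.866),0,30)])
E
```

```text
[[317, 296], [238, 310], [259, 393], [316, 390], [319, 383], [333, 381]]
[[0.033,0.06,0.097,0.133,0.0,0.001],[0.034,0.069,0.09,0.133,0.0,0.001],[0.033,0.079,0.082,0.134,0.001,0.001],[0.034,0.086,0.073,0.133,0.0,0.001],[0.033,0.094,0.064,0.133,0.0,0.002]]
```

View pics/rest.png

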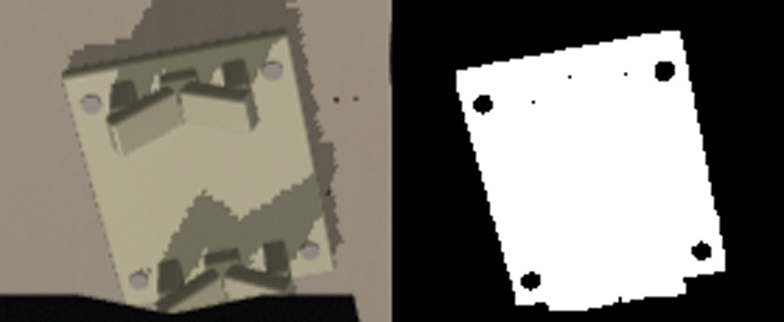

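```bash
python3 - <<'E'
from h import *
f=np.load('w1.npy',allow_pickle=True).item()
P=ray(f,np.array([[247.5,322.1],[312.5,310.4],[325.4,374.6],[264.6,385.4]])-.2,.009)
print(P.round(4),P.mean(0))
for v in np.roll(P,-1,0)-P: print(np.linalg.norm(v),np.degrees(np.arctan2(v[1],v[0])))
E=ray(f,[[238,309.5],[258.5,389],[318,296],[333.5,379]],.008)
for a,b in((0,1),(2,3)): d=E[b]-E[a];print(np.degrees(np.arctan2(d[1],d[0])),E[a],E[b])
E
```

```text
[[ 0.4691 -0.0756  0.009 ]
 [ 0.5475 -0.0588  0.009 ]
 [ 0.5675 -0.1522  0.009 ]
 [ 0.4898 -0.1697  0.009 ]] [ 0.51845038 -0.11408335  0.009     ]
0.08016089121295991 12.107897507401452
0.09552612996621315 -77.8881113289266
0.07966615469183895 -167.31787231204225
0.09632587291191899 102.4085119385852
-78.44980220376037 [ 0.45804603 -0.05916253  0.008     ] [ 0.48207092 -0.17672137  0.008     ]
-78.19999095190234 [ 0.55362576 -0.04012434  0.008     ] [ 0.57870501 -0.16017185  0.008     ]
```

apply_moves([
  [0.033,0.06,0.097,0.133,0,0.001],
  [0.034,0.069,0.09,0.133,0,0.001],
  [0.033,0.079,0.082,0.134,0.001,0.001],
  [0.034,0.086,0.073,0.133,0,0.001],
  [0.033,0.094,0.064,0.133,0,0.002],
  [0,0,0,0,0,0],
])

```text
time: 2.25
position: [0.5876, 0.1479, 0.0939]
eef_rot: [-1.921, -1.906, 0.543]
force: [-2.6, -0.2, -15.1]
grip_width: 0.0665
grip_force: 0.0
```

```bash
python3 - <<'E'
from h import *
f=grab('scene','s2.png')
s=robot.get_state();print(s['position'],s['time'],s['q'],s['force'],s['dq'])
rel=R.from_rotvec(s['eef_rot'])*R0.inv();print(rel.as_euler('ZYX',degrees=True))
plan([((.5403+.10*.5,.153,.028+.10*.866),0,30)])
E
```

```text
[0.58648243 0.14740799 0.10058218] 2.3 [0.19793748 0.86827598 0.57448068 1.80762752 0.09887444 1.74967389] [-0.98164525 -0.96641775 -0.8693807 ] [ 0.00032214 -0.30819749 -0.06809764 -0.00246855 -0.00795072  0.00447349]
[-0.56386072 30.87369939 -0.41804875]
[[0.018,-0.013,-0.047,-0.019,0.003,-0.011]]
```

View pics/s2.png

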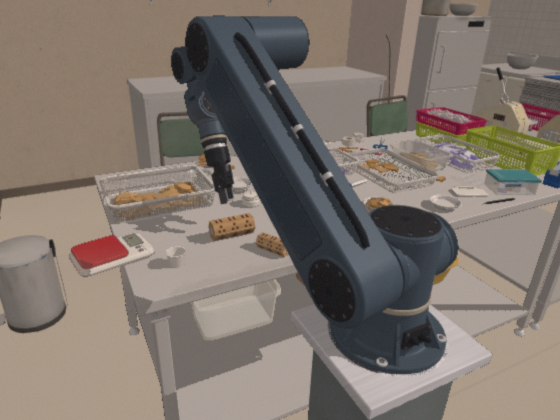

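The bar is untouched at (232,226), and the gripper hangs leaning beyond it. The earlier force reading was only settling.

apply_moves([
  [0,0,0,0,0,0],
  [0,0,0,0,0,0],
])

```text
time: 2.47
position: [0.5879, 0.148, 0.1219]
eef_rot: [-1.942, -1.931, 0.5]
force: [-0.2, -0.9, 1.5]
grip_width: 0.0661
grip_force: 0.0
```

```bash
python3 - <<'E'
from h import *
s=robot.get_state();print(s['position'],s['time'],s['dq'].round(3),s['force'])
rel=R.from_rotvec(s['eef_rot'])*R0.inv();print(rel.as_euler('ZYX',degrees=True))
for a in (.03,.014,):
  plan([((.5403+a*.5,.153,.028+a*.866),0,30,4)])
E
```

```text
[0.58790551 0.1479838  0.12194751] 2.4667 [ 0.004 -0.107 -0.001 -0.001  0.002 -0.002] [-0.2063956 -0.9429345  1.5447167]
[-3.23048754e-01  2.90662347e+01  8.02268223e-03]
[[0.004,0.004,0.063,0.005,-0.001,-0.002],[0.004,0.004,0.062,0.005,-0.001,-0.001],[0.004,0.004,0.063,0.006,-0.001,-0.002],[0.004,0.005,0.063,0.005,-0.001,-0.001]]
[[0.004,0.004,0.076,0.005,-0.001,-0.002],[0.004,0.003,0.076,0.005,-0.001,-0.001],[0.004,0.005,0.076,0.006,-0.001,-0.002],[0.004,0.004,0.076,0.005,-0.001,-0.001]]
```

apply_moves([
  [0.002,0.002,0.031,0.002,0,0],
  [0.002,0.002,0.031,0.002,0,0],
  [0.002,0.002,0.031,0.002,0,0],
  [0.002,0.002,0.031,0.002,0,0],
  [0.002,0.002,0.031,0.002,0,0],
  [0.002,0.002,0.031,0.002,0,0],
  [0.002,0.002,0.02,0.002,0,0],
  [0,0,0,0,0,0],
])

```text
time: 3.13
position: [0.5605, 0.153, 0.0647]
eef_rot: [-1.933, -1.924, 0.512]
force: [0.4, 0.3, -0.7]
grip_width: 0.0659
grip_force: 0.0
```

apply_moves([
  [0,0,0,0,0,0],
  [0,0,0,0,0,0],
  [0,0,0,0,0,0],
])

```text
time: 3.38
position: [0.5614, 0.153, 0.0634]
eef_rot: [-1.933, -1.923, 0.513]
force: [-0.6, 0.0, -0.2]
grip_width: 0.0661
grip_force: 0.0
```

```bash
cat >> h.py <<'E'
def st():
    s=robot.get_state(); rel=R.from_rotvec(s['eef_rot'])*R0.inv()
    print('t',round(s['time'],2),'p',s['position'].round(4),'ypr',rel.as_euler('ZYX',degrees=True).round(2),'F',s['force'].round(1),'dq',abs(s['dq']).max().round(3),'w',round(s['grip_width'],4),'gf',round(float(s['grip_force']),1))
E
python3 - <<'E'
from h import *
st()
a=.014
plan([((.5403+a*.5,.153,.028+a*.866),0,30,5)])
f=grab('wrist','w2.png')
E
```

```text
t 3.38 p [0.5614 0.153  0.0634] ypr [-2.900e-01  2.988e+01 -2.000e-02] F [-0.6  0.  -0.2] dq 0.007 w 0.0661 gf 0.0
[[0.0,0.0,0.018,0.001,-0.001,-0.001],[0.0,-0.001,0.018,0.0,0.0,-0.001],[0.0,0.0,0.019,0.001,-0.001,-0.001],[0.0,-0.001,0.018,0.0,0.0,-0.001],[0.0,0.0,0.018,0.001,-0.001,-0.002]]
```

View pics/w2.png

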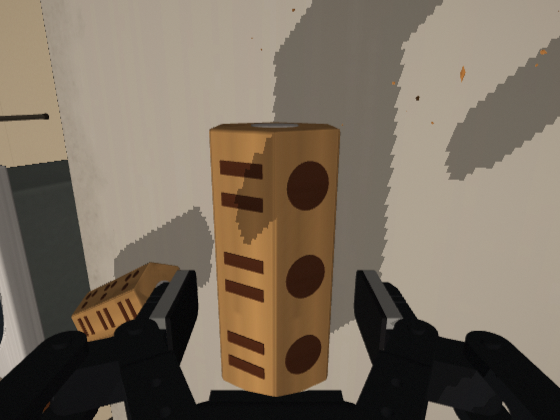

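The bar sits centred between the pads, at columns 221–332 with the pads at 197 and 356. I'll advance and close.

apply_moves([
  [0,0,0.018,0,0,0],
  [0,0,0.018,0,0,0],
  [0,0,0.018,0,0,0],
  [0,0,0.018,0,0,0],
  [0,0,0.015,0,0,0],
  [0,0,0,0,0,0],
  [0,0,0,0,0,0],
])

```text
time: 4.02
position: [0.5478, 0.153, 0.0404]
eef_rot: [-1.932, -1.923, 0.515]
force: [-0.5, 0.1, -0.7]
grip_width: 0.0665
grip_force: 0.0
```

apply_moves([
  [0,0,0.008,0,0,0],
  [0,0,0.008,0,0,0],
  [0,0,0,0,0,0],
])

```text
time: 4.27
position: [0.5455, 0.153, 0.0362]
eef_rot: [-1.932, -1.923, 0.514]
force: [0.4, -0.1, 0.3]
grip_width: 0.0662
grip_force: 0.0
```

apply_moves([
  [0,0,0.007,0,0,0],
  [0,0,0,0,0,0],
])

```text
time: 4.43
position: [0.5445, 0.153, 0.0344]
eef_rot: [-1.932, -1.923, 0.514]
force: [-0.3, -0.3, 1.0]
grip_width: 0.0665
grip_force: 0.0
```

apply_moves([
  [0,0,0,0,0,0],
  [0,0,0,0,0,0],
  [0,0,0,0,0,0],
  [0,0,0,0,0,0],
  [0,0,0,0,0,0],
], jaw=0.15, grip_force=50)

```text
time: 4.85
position: [0.5446, 0.153, 0.0351]
eef_rot: [-1.932, -1.923, 0.514]
force: [0.3, 0.0, 6.2]
grip_width: 0.0547
grip_force: 54.8
```

```bash
python3 - <<'E'
from h import *
st()
s=robot.get_state();p=s['position']
# bar centre in tool frame
C=np.array([.5403,.153,.028]);print(R.from_rotvec(s['eef_rot']).inv().apply(C-p))
a=.0075
pt=lambda x,z,l:(np.array([x,.153,z])+a*np.array([np.sin(np.radians(l)),0,np.cos(np.radians(l))]),0,l)
plan([pt(.54,.08,30)+(6,),pt(.535,.08,-30)+(12,),pt(.535,.031,-30)+(6,)])
E
```

```text
t 4.85 p [0.5446 0.153  0.0351] ypr [-2.900e-01  2.991e+01 -2.000e-02] F [0.3 0.  6.2] dq 0.001 w 0.0547 gf 54.8
[-6.73909457e-05 -1.42117975e-04  8.29103757e-03]
[[0.0,-0.015,-0.025,0.0,0.0,-0.001],[0.0,-0.014,-0.024,0.001,-0.001,-0.001],[0.0,-0.015,-0.025,0.0,0.0,-0.001],[0.0,-0.015,-0.024,0.0,-0.001,-0.001],[0.0,-0.014,-0.025,0.001,0.0,-0.001],[0.0,-0.015,-0.024,0.0,-0.001,-0.001],[0.0,-0.003,0.002,-0.111,0.0,0.0],[0.0,-0.003,0.001,-0.111,0.0,0.0]]
[[0.0,-0.003,0.001,-0.111,0.0,0.0],[0.0,-0.004,0.001,-0.111,0.0,0.0],[0.0,-0.003,0.001,-0.112,0.0,0.0],[0.0,-0.004,0.0,-0.111,0.0,0.0],[0.0,-0.003,0.0,-0.111,0.0,0.0],[0.0,-0.004,0.0,-0.111,0.0,0.0],[0.0,-0.003,-0.001,-0.111,0.0,0.0],[0.0,-0.003,-0.001,-0.111,0.0,0.0]]
[[0.0,-0.004,-0.001,-0.111,0.0,0.0],[0.0,-0.003,-0.001,-0.111,0.0,0.0],[0.0,-0.014,0.024,0.0,0.0,0.0],[0.0,-0.013,0.023,0.0,0.0,0.0],[0.0,-0.014,0.024,0.0,0.0,0.0],[0.0,-0.013,0.023,0.0,0.0,0.0],[0.0,-0.014,0.024,0.0,0.0,0.0],[0.0,-0.013,0.023,0.0,0.0,0.0]]
```

apply_moves([
  [0,-0.015,-0.025,0,0,0],
  [0,-0.014,-0.024,0,0,0],
  [0,-0.015,-0.025,0,0,0],
  [0,-0.015,-0.024,0,0,0],
  [0,-0.014,-0.025,0,0,0],
  [0,-0.015,-0.024,0,0,0],
  [0,-0.003,0.002,-0.08,0,0],
  [0,-0.003,0.001,-0.08,0,0],
])

```text
time: 5.52
position: [0.5426, 0.153, 0.0859]
eef_rot: [-2.01, -2.0, 0.399]
force: [0.1, -0.2, -1.8]
grip_width: 0.0547
grip_force: 54.1
```

apply_moves([
  [0,-0.003,0.001,-0.111,0,0],
  [0,-0.004,0.001,-0.111,0,0],
  [0,-0.003,0.001,-0.112,0,0],
  [0,-0.004,0,-0.111,0,0],
  [0,-0.003,0,-0.111,0,0],
  [0,-0.004,0,-0.111,0,0],
  [0,-0.003,-0.001,-0.111,0,0],
  [0,-0.003,-0.001,-0.111,0,0],
])

```text
time: 6.18
position: [0.5331, 0.1531, 0.0878]
eef_rot: [2.061, 2.051, 0.317]
force: [0.4, 1.2, -2.6]
grip_width: 0.055
grip_force: 54.1
```

apply_moves([
  [0,-0.004,-0.001,-0.111,0,0],
  [0,-0.003,-0.001,-0.111,0,0],
  [0,0,0,-0.062,0,0],
  [0,0,0,0,0,0],
  [0,0,0,0,0,0],
  [0,0,0,0,0,0],
])

```text
time: 6.68
position: [0.5321, 0.1535, 0.0871]
eef_rot: [1.93, 1.922, 0.516]
force: [0.9, 1.1, -2.5]
grip_width: 0.0548
grip_force: 54.1
```

```bash
python3 - <<'E'
from h import *
st()
a=.0075
pt=lambda x,z,l:(np.array([x,.153,z])+a*np.array([np.sin(np.radians(l)),0,np.cos(np.radians(l))]),-.3,l)
plan([pt(.535,.034,-30)+(7,)])
plan([pt(.535,.028,-30)+(7,)])
E
```

```text
t 6.68 p [0.5321 0.1535 0.0871] ypr [-2.700e-01 -3.004e+01  1.000e-02] F [ 0.9  1.1 -2.5] dq 0.015 w 0.0548 gf 54.1
[[0.0,-0.011,0.019,0.0,0.0,0.0],[-0.001,-0.012,0.019,0.0,0.0,0.0],[0.0,-0.011,0.019,0.0,0.0,0.0],[0.0,-0.012,0.019,0.001,0.0,0.0],[0.0,-0.011,0.019,0.0,0.0,0.0],[-0.001,-0.012,0.019,0.0,0.0,0.001],[0.0,-0.011,0.019,0.0,-0.001,0.0]]
[[0.0,-0.013,0.022,0.0,0.0,0.0],[-0.001,-0.013,0.021,0.0,0.0,0.0],[0.0,-0.013,0.022,0.0,0.0,0.0],[0.0,-0.013,0.021,0.001,0.0,0.0],[0.0,-0.012,0.022,0.0,0.0,0.0],[-0.001,-0.013,0.021,0.0,0.0,0.001],[0.0,-0.013,0.022,0.0,-0.001,0.0]]
```

apply_moves([
  [0,-0.013,0.022,0,0,0],
  [0,-0.013,0.021,0,0,0],
  [0,-0.013,0.022,0,0,0],
  [0,-0.013,0.021,0,0,0],
  [0,-0.012,0.022,0,0,0],
  [0,-0.013,0.021,0,0,0],
  [0,-0.011,0.019,0,0,0],
  [0,0,0,0,0,0],
])

```text
time: 7.35
position: [0.5319, 0.1532, 0.0348]
eef_rot: [1.93, 1.919, 0.517]
force: [2.1, 0.1, 0.1]
grip_width: 0.0551
grip_force: 55.5
```

apply_moves([
  [0,0,0,0,0,0],
  [0,0,0,0,0,0],
])

```text
time: 7.52
position: [0.5315, 0.1533, 0.0349]
eef_rot: [1.93, 1.92, 0.516]
force: [0.9, 0.2, 0.7]
grip_width: 0.0546
grip_force: 55.5
```

apply_moves([
  [0,0,0,0,0,0],
  [0,0,0,0,0,0],
  [0,0,0,0,0,0],
  [0,0,0,0,0,0],
], jaw=0.5)

```text
time: 7.85
position: [0.5307, 0.1531, 0.0348]
eef_rot: [1.93, 1.921, 0.516]
force: [-0.1, 0.0, 0.3]
grip_width: 0.0643
grip_force: 0.0
```

```bash
python3 - <<'E'
from h import *
st()
C=np.array([.5357,.1533,.028])
pt=lambda a,l:(C+a*np.array([np.sin(np.radians(l)),0,np.cos(np.radians(l))]),-.3,l)
plan([pt(.075,-30)+(4,)]+[pt(.075,l)+(2,) for l in(-18,-6,6,18,30)]+[pt(.025,30)+(4,)])
E
```

```text
t 7.85 p [0.5307 0.1531 0.0348] ypr [-2.600e-01 -3.008e+01 -3.000e-02] F [-0.1  0.   0.3] dq 0.002 w 0.0643 gf 0.0
[[0.0,0.001,-0.056,0.0,0.0,0.0],[0.0,0.001,-0.055,0.001,0.0,0.0],[0.0,0.001,-0.056,0.0,0.0,0.001],[0.0,0.0,-0.055,0.001,0.0,0.0],[0.0,0.026,0.003,0.133,0.0,0.0],[0.0,0.026,0.0,0.133,0.0,0.0],[0.0,0.026,0.003,0.134,0.0,0.0],[0.001,0.026,-0.001,0.133,0.0,0.0]]
[[0.0,0.026,0.003,0.133,0.0,0.0],[0.0,0.027,0.0,0.134,0.0,0.0],[0.0,0.026,0.003,0.133,0.0,0.0],[0.0,0.026,0.0,0.133,0.0,0.0],[0.0,0.026,0.003,0.134,0.0,0.0],[0.0,0.026,0.0,0.133,0.0,0.0],[0.0,0.0,0.042,0.0,0.0,0.0],[0.0,0.0,0.041,0.0,0.0,0.0]]
[[0.0,0.0,0.042,0.0,0.0,0.0],[0.0,0.0,0.041,0.0,0.0,0.0]]
```

apply_moves([
  [0,0.001,-0.056,0,0,0],
  [0,0.001,-0.055,0,0,0],
  [0,0.001,-0.056,0,0,0],
  [0,0,-0.055,0,0,0],
  [0,0.026,0.003,0.133,0,0],
  [0,0.026,0,0.133,0,0],
  [0,0.026,0.003,0.134,0,0],
  [0,0.026,-0.001,0.133,0,0],
], jaw=0.55)

```text
time: 8.52
position: [0.5281, 0.1534, 0.1045]
eef_rot: [2.173, 2.163, 0.114]
force: [1.1, 0.3, -0.2]
grip_width: 0.0663
grip_force: 0.0
```

apply_moves([
  [0,0.026,0.003,0.133,0,0],
  [0,0.027,0,0.134,0,0],
  [0,0.026,0.003,0.133,0,0],
  [0,0.026,0,0.133,0,0],
  [0,0.026,0.003,0.134,0,0],
  [0,0.026,0,0.133,0,0],
  [0,0,0,0,0,0],
  [0,0,0,0,0,0],
])

```text
time: 9.18
position: [0.5736, 0.1525, 0.0874]
eef_rot: [-1.93, -1.918, 0.521]
force: [-0.0, 0.7, 0.3]
grip_width: 0.0663
grip_force: 0.0
```

apply_moves([
  [0,0,0,0,0,0],
  [0,0,0,0,0,0],
  [0,0,0,0,0,0],
  [0,0,0,0,0,0],
])

```text
time: 9.52
position: [0.573, 0.1532, 0.096]
eef_rot: [-1.934, -1.926, 0.509]
force: [-0.3, -0.7, 0.5]
grip_width: 0.0661
grip_force: 0.0
```

```bash
python3 - <<'E'
from h import *
st()
f=grab('wrist','w3.png')
C=np.array([.5357,.1533,.028])
pt=lambda a,l:(C+a*np.array([np.sin(np.radians(l)),0,np.cos(np.radians(l))]),-.3,l)
plan([pt(.014,30)+(7,)])
# projected hex edges at bar ends, for check
E_=np.array([[ .0323*np.cos(t),0,.0323*np.sin(t)] for t in np.radians([0,60,120,180])])
for y in(-.065,.065): print(proj(f,C+E_+[0,y,0]).round(0).tolist())
E
```

```text
t 9.52 p [0.573  0.1532 0.096 ] ypr [-0.23 29.63  0.04] F [-0.3 -0.7  0.5] dq 0.012 w 0.0661 gf 0.0
[[0.0,0.001,0.03,0.001,0.0,0.0],[0.0,0.0,0.03,0.001,0.0,0.0],[0.0,0.001,0.03,0.001,0.0,0.001],[0.0,0.0,0.03,0.001,0.0,0.0],[0.0,0.001,0.031,0.001,0.0,0.0],[0.0,0.001,0.03,0.001,0.0,0.0],[0.0,0.0,0.03,0.001,0.0,0.0]]
[[324.0, 338.0], [279.0, 355.0], [234.0, 338.0], [238.0, 310.0]]
[[333.0, 123.0], [279.0, 125.0], [224.0, 123.0], [231.0, 120.0]]
```

View pics/w3.png

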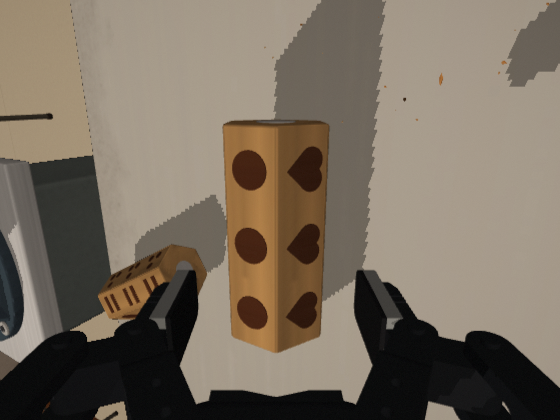

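Discs are on top and hearts on the away side, so the first roll is good. Now the second roll.

apply_moves([
  [0,0,0.03,0.001,0,0],
  [0,0,0.03,0.001,0,0],
  [0,0,0.03,0.001,0,0],
  [0,0,0.03,0.001,0,0],
  [0,0,0.03,0.001,0,0],
  [0,0,0.03,0.001,0,0],
  [0,0,0.015,0,0,0],
  [0,0,0,0,0,0],
])

```text
time: 10.23
position: [0.5431, 0.153, 0.0419]
eef_rot: [-1.929, -1.92, 0.519]
force: [-0.1, 0.1, -0.4]
grip_width: 0.0665
grip_force: 0.0
```

apply_moves([
  [0,0,0.014,0,0,0],
  [0,0,0.012,0,0,0],
  [0,0,0.01,0,0,0],
  [0,0,0,0,0,0],
  [0,0,0,0,0,0],
])

```text
time: 10.65
position: [0.5384, 0.153, 0.0328]
eef_rot: [-1.929, -1.92, 0.518]
force: [0.2, -0.3, 0.5]
grip_width: 0.066
grip_force: 0.0
```

apply_moves([
  [0,0,-0.006,0,0,0],
  [0,0,0,0,0,0],
  [0,0,0,0,0,0],
  [0,0,0,0,0,0],
  [0,0,0,0,0,0],
  [0,0,0,0,0,0],
], jaw=0.15)

```text
time: 11.15
position: [0.5391, 0.1531, 0.0353]
eef_rot: [-1.929, -1.919, 0.518]
force: [-1.2, 0.4, 5.9]
grip_width: 0.0546
grip_force: 55.7
```

```bash
python3 - <<'E'
from h import *
st()
s=robot.get_state();r=R.from_rotvec(s['eef_rot']);p=s['position']
h=(p[2]-.028)/(-r.as_matrix()[2,2]); print('a',h,'C',p+r.as_matrix()[:,2]*h)
E
```

```text
t 11.15 p [0.5391 0.1531 0.0353] ypr [-3.000e-01  3.021e+01 -2.000e-02] F [-1.2  0.4  5.9] dq 0.002 w 0.0546 gf 55.7
a 0.008488766970731742 C [0.53486414 0.15312267 0.028     ]
```

apply_moves([
  [0,-0.015,-0.025,0,0,0],
  [0,-0.014,-0.024,0,0,0],
  [0,-0.015,-0.025,0,0,0],
  [0,-0.015,-0.024,0,0,0],
  [0,-0.014,-0.025,0,0,0],
  [0,-0.015,-0.024,0,0,0],
  [0,-0.003,0.002,-0.08,0,0],
  [0,-0.003,0.001,-0.08,0,0],
])

```text
time: 11.82
position: [0.5375, 0.1531, 0.0858]
eef_rot: [-2.008, -1.997, 0.404]
force: [-0.4, -0.4, -2.4]
grip_width: 0.0547
grip_force: 54.8
```

apply_moves([
  [0,-0.003,0.001,-0.111,0,0],
  [0,-0.004,0.001,-0.111,0,0],
  [0,-0.003,0.001,-0.112,0,0],
  [0,-0.004,0,-0.111,0,0],
  [0,-0.003,0,-0.111,0,0],
  [0,-0.004,0,-0.111,0,0],
  [0,-0.003,-0.001,-0.111,0,0],
  [0,-0.003,-0.001,-0.111,0,0],
])

```text
time: 12.48
position: [0.5281, 0.1531, 0.0877]
eef_rot: [2.064, 2.054, 0.313]
force: [-0.1, 0.1, -3.2]
grip_width: 0.0549
grip_force: 54.8
```

apply_moves([
  [0,-0.004,-0.001,-0.111,0,0],
  [0,-0.003,-0.001,-0.111,0,0],
  [0,0,0,-0.067,0,0],
  [0,0,0,0,0,0],
  [0,0,0,0,0,0],
  [0,0,0,0,0,0],
])

```text
time: 12.98
position: [0.5271, 0.1536, 0.0871]
eef_rot: [1.931, 1.922, 0.515]
force: [-0.7, 0.0, -1.6]
grip_width: 0.0548
grip_force: 54.8
```

apply_moves([
  [0,-0.013,0.022,0,0,0],
  [0,-0.013,0.021,0,0,0],
  [0,-0.013,0.022,0,0,0],
  [0,-0.013,0.021,0,0,0],
  [0,-0.012,0.022,0,0,0],
  [0,-0.013,0.021,0,0,0],
  [0,-0.011,0.019,0,0,0],
  [0,0,0,0,0,0],
])

```text
time: 13.65
position: [0.5274, 0.1533, 0.035]
eef_rot: [1.93, 1.919, 0.517]
force: [2.0, -0.5, 0.1]
grip_width: 0.0551
grip_force: 56.7
```

apply_moves([
  [0,0,0,0,0,0],
  [0,0,0,0,0,0],
])

```text
time: 13.82
position: [0.5269, 0.1534, 0.035]
eef_rot: [1.93, 1.92, 0.516]
force: [1.1, 0.9, -0.5]
grip_width: 0.055
grip_force: 56.7
```

```bash
python3 -c "
from h import *
st()"
```

```text
t 13.82 p [0.5269 0.1534 0.035 ] ypr [ -0.3  -30.09   0.  ] F [ 1.1  0.9 -0.5] dq 0.004 w 0.055 gf 56.7
```

apply_moves([
  [0,0,0,0,0,0],
  [0,0,0,0,0,0],
  [0,0,0,0,0,0],
  [0,0,0,0,0,0],
], jaw=0.5)

```text
time: 14.15
position: [0.5255, 0.1531, 0.0346]
eef_rot: [1.931, 1.922, 0.515]
force: [-0.2, 0.3, -0.2]
grip_width: 0.0641
grip_force: 0.0
```

apply_moves([
  [0,0.001,-0.056,0,0,0],
  [0,0.001,-0.055,0,0,0],
  [0,0.001,-0.056,0,0,0],
  [0,0,-0.055,0,0,0],
  [0,0.026,0.003,0.133,0,0],
  [0,0.026,0,0.133,0,0],
  [0,0.026,0.003,0.134,0,0],
  [0,0.026,-0.001,0.133,0,0],
], jaw=0.55)

```text
time: 14.82
position: [0.523, 0.1534, 0.1044]
eef_rot: [2.174, 2.164, 0.113]
force: [1.2, -0.3, -1.2]
grip_width: 0.0666
grip_force: 0.0
```

apply_moves([
  [0,0.026,0.003,0.133,0,0],
  [0,0.027,0,0.134,0,0],
  [0,0.026,0.003,0.133,0,0],
  [0,0.026,0,0.133,0,0],
  [0,0.026,0.003,0.134,0,0],
  [0,0.026,0,0.133,0,0],
  [0,0,0,0,0,0],
  [0,0,0,0,0,0],
])

```text
time: 15.48
position: [0.5685, 0.1526, 0.0874]
eef_rot: [-1.929, -1.918, 0.522]
force: [0.2, 0.1, 0.9]
grip_width: 0.0661
grip_force: 0.0
```

apply_moves([
  [0,0,0,0,0,0],
  [0,0,0,0,0,0],
  [0,0,0,0,0,0],
  [0,0,0,0,0,0],
])

```text
time: 15.82
position: [0.568, 0.1532, 0.0958]
eef_rot: [-1.934, -1.926, 0.51]
force: [0.6, 0.1, 0.7]
grip_width: 0.0663
grip_force: 0.0
```

```bash
python3 - <<'E'
from h import *
st()
f=grab('wrist','w4.png')
C=np.array([.5303,.1533,.028])
pt=lambda a,l:(C+a*np.array([np.sin(np.radians(l)),0,np.cos(np.radians(l))]),-.3,l)
plan([pt(.009,30)+(8,)])
E_=np.array([[ .0323*np.cos(t),0,.0323*np.sin(t)] for t in np.radians([0,60,120,180])])
for y in(-.065,.065): print(proj(f,C+E_+[0,y,0]).round(0).tolist())
E
```

```text
t 15.82 p [0.568  0.1532 0.0958] ypr [-0.23 29.68  0.04] F [0.6 0.1 0.7] dq 0.012 w 0.0663 gf 0.0
[[0.0,0.0,0.028,0.001,0.0,0.0],[0.0,0.001,0.029,0.001,0.0,0.0],[0.0,0.0,0.028,0.0,0.0,0.0],[0.0,0.0,0.029,0.001,0.0,0.001],[0.0,0.001,0.028,0.001,0.0,0.0],[0.0,0.0,0.029,0.001,0.0,0.0],[0.0,0.001,0.028,0.001,0.0,0.0],[0.0,0.0,0.029,0.0,0.0,0.0]]
[[323.0, 338.0], [278.0, 355.0], [233.0, 338.0], [238.0, 310.0]]
[[332.0, 123.0], [278.0, 125.0], [224.0, 123.0], [231.0, 120.0]]
```

View pics/w4.png

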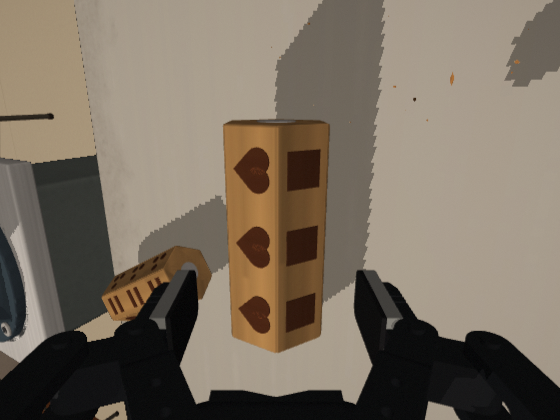

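Hearts are on top. I'll regrip for the placement.

apply_moves([
  [0,0,0.03,0.001,0,0],
  [0,0,0.03,0.001,0,0],
  [0,0,0.03,0.001,0,0],
  [0,0,0.03,0.001,0,0],
  [0,0,0.03,0.001,0,0],
  [0,0,0.03,0.001,0,0],
  [0,0,0.015,0,0,0],
  [0,0,0,0,0,0],
])

```text
time: 16.53
position: [0.538, 0.153, 0.0418]
eef_rot: [-1.928, -1.919, 0.52]
force: [-0.1, 0.2, 0.4]
grip_width: 0.0661
grip_force: 0.0
```

apply_moves([
  [0,0,0.014,0,0,0],
  [0,0,0.012,0,0,0],
  [0,0,0.004,0,0,0],
  [0,0,0,0,0,0],
  [0,0,0,0,0,0],
])

```text
time: 16.95
position: [0.5344, 0.1531, 0.0344]
eef_rot: [-1.929, -1.919, 0.519]
force: [-0.0, 0.2, -0.3]
grip_width: 0.0667
grip_force: 0.0
```

apply_moves([
  [0,0,0,0,0,0],
  [0,0,0,0,0,0],
  [0,0,0,0,0,0],
  [0,0,0,0,0,0],
  [0,0,0,0,0,0],
  [0,0,0,0,0,0],
], jaw=0.15)

```text
time: 17.45
position: [0.5338, 0.1531, 0.0355]
eef_rot: [-1.928, -1.919, 0.519]
force: [-2.2, 0.0, 6.9]
grip_width: 0.0547
grip_force: 55.2
```

```bash
python3 - <<'E'
from h import *
st()
s=robot.get_state();r=R.from_rotvec(s['eef_rot']);p=s['position']
h=(p[2]-.028)/(-r.as_matrix()[2,2]); print('a',h,'C',p+r.as_matrix()[:,2]*h)
# lift to 0.12 then turn upright and move over the rest (bar centre y offset 1.3 mm along bar)
Y=12.6
u=np.array([-np.sin(np.radians(Y)),np.cos(np.radians(Y)),0])
T=np.array([.519,-.114,0])-.0013*u
print(T)
plan([(p+[0,0,.09],-.3,30,6),((p[0],p[1],p[2]+.1),-.3,0,8),(T+[0,0,.135],Y,0,12)])
E
```

```text
t 17.45 p [0.5338 0.1531 0.0355] ypr [-2.900e-01  3.027e+01 -1.000e-02] F [-2.2  0.   6.9] dq 0.002 w 0.0547 gf 55.2
a 0.008629887570457226 C [0.52949703 0.15313229 0.028     ]
[ 0.51928359 -0.11526869  0.        ]
[[0.0,-0.025,-0.043,-0.001,0.0,0.0],[0.0,-0.025,-0.043,-0.001,0.0,0.0],[0.0,-0.026,-0.044,-0.001,0.0,0.0],[0.0,-0.025,-0.043,-0.001,0.0,0.0],[0.0,-0.025,-0.043,-0.001,0.0,0.0],[0.0,-0.025,-0.043,-0.001,0.0,0.0],[0.0,-0.002,-0.004,-0.083,0.0,0.0],[0.0,-0.002,-0.003,-0.084,0.0,0.0]]
[[0.0,-0.001,-0.004,-0.083,0.0,0.0],[0.0,-0.002,-0.004,-0.083,0.0,0.0],[0.0,-0.001,-0.004,-0.084,0.0,0.0],[0.0,0.0,-0.004,-0.083,0.0,0.0],[0.0,-0.001,-0.005,-0.083,0.0,0.0],[0.0,0.0,-0.004,-0.084,0.0,0.0],[-0.075,-0.004,0.0,0.0,0.0,-0.024],[-0.074,-0.005,0.0,0.0,0.0,-0.024]]
[[-0.074,-0.006,0.0,0.0,0.0,-0.024],[-0.075,-0.008,0.001,0.0,0.0,-0.023],[-0.074,-0.009,0.0,0.0,0.0,-0.024],[-0.074,-0.011,0.0,0.0,0.0,-0.024],[-0.073,-0.012,0.0,0.0,0.0,-0.024],[-0.074,-0.013,0.0,0.0,0.0,-0.024],[-0.073,-0.015,0.0,0.0,0.0,-0.024],[-0.073,-0.016,0.001,0.0,0.0,-0.024]]
[[-0.072,-0.018,0.0,0.0,0.0,-0.024],[-0.073,-0.019,0.0,0.0,0.0,-0.023]]
```

apply_moves([
  [0,-0.025,-0.043,0,0,0],
  [0,-0.025,-0.043,0,0,0],
  [0,-0.026,-0.044,0,0,0],
  [0,-0.025,-0.043,0,0,0],
  [0,-0.025,-0.043,0,0,0],
  [0,-0.025,-0.043,0,0,0],
  [0,-0.002,-0.004,-0.083,0,0],
  [0,-0.002,-0.003,-0.084,0,0],
])

```text
time: 18.12
position: [0.5354, 0.1531, 0.1262]
eef_rot: [-2.011, -2.0, 0.399]
force: [-0.5, -0.5, -2.5]
grip_width: 0.0545
grip_force: 54.3
```

apply_moves([
  [0,-0.001,-0.004,-0.083,0,0],
  [0,-0.002,-0.004,-0.083,0,0],
  [0,-0.001,-0.004,-0.084,0,0],
  [0,0,-0.004,-0.083,0,0],
  [0,-0.001,-0.005,-0.083,0,0],
  [0,0,-0.004,-0.084,0,0],
  [-0.075,-0.004,0,0,0,-0.024],
  [-0.074,-0.005,0,0,0,-0.024],
])

```text
time: 18.78
position: [0.531, 0.1087, 0.135]
eef_rot: [-2.18, -2.26, 0.003]
force: [-0.0, -0.1, -1.5]
grip_width: 0.0549
grip_force: 54.4
```

apply_moves([
  [-0.074,-0.006,0,0,0,-0.024],
  [-0.075,-0.008,0.001,0,0,-0.023],
  [-0.074,-0.009,0,0,0,-0.024],
  [-0.074,-0.011,0,0,0,-0.024],
  [-0.073,-0.012,0,0,0,-0.024],
  [-0.074,-0.013,0,0,0,-0.024],
  [-0.073,-0.015,0,0,0,-0.024],
  [-0.073,-0.016,0.001,0,0,-0.024],
])

```text
time: 19.45
position: [0.5221, -0.0716, 0.1339]
eef_rot: [-2.006, -2.414, 0.004]
force: [0.8, -0.1, -2.8]
grip_width: 0.0546
grip_force: 54.4
```

apply_moves([
  [-0.072,-0.018,0,0,0,-0.024],
  [-0.073,-0.019,0,0,0,-0.023],
  [0,0,0,0,0,0],
  [0,0,0,0,0,0],
  [0,0,0,0,0,0],
  [0,0,0,0,0,0],
])

```text
time: 19.95
position: [0.5198, -0.1147, 0.1339]
eef_rot: [-1.962, -2.45, 0.004]
force: [0.2, 0.1, -2.6]
grip_width: 0.0548
grip_force: 54.4
```

```bash
python3 - <<'E'
from h import *
st()
f=grab('wrist','w5.png')
T=np.array([.5193,-.1153,0])
plan([(T+[0,0,.080],12.6,0,6)])
E
```

```text
t 19.95 p [ 0.5198 -0.1147  0.1339] ypr [12.62  0.22  0.05] F [ 0.2  0.1 -2.6] dq 0.007 w 0.0548 gf 54.4
[[0.0,0.0,0.03,-0.001,0.0,0.0],[-0.001,-0.001,0.03,-0.001,0.0,0.0],[0.0,0.0,0.03,0.0,0.0,0.0],[0.0,0.0,0.03,-0.001,-0.001,0.001],[-0.001,-0.001,0.03,-0.001,0.0,0.0],[0.0,0.0,0.03,-0.001,0.0,0.0]]
```

View pics/w5.png

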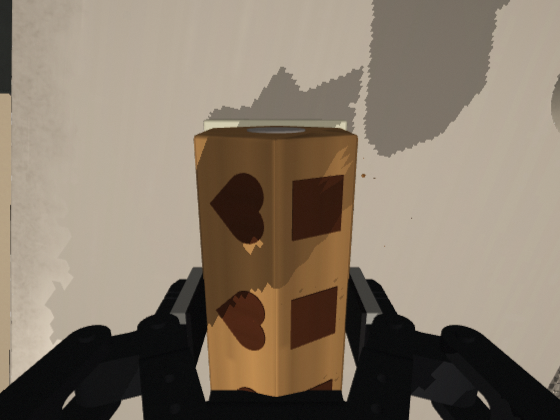

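The plate edge of the rest (204–346, row 122) is parallel to the bar and centred under it, with the heart leaning to the robot's side. Lowering now.

apply_moves([
  [0,0,0.03,-0.001,0,0],
  [0,0,0.03,-0.001,0,0],
  [0,0,0.03,0,0,0],
  [0,0,0.03,-0.001,0,0],
  [0,0,0.03,-0.001,0,0],
  [0,0,0.03,0,0,0],
  [0,0,0,0,0,0],
  [0,0,0,0,0,0],
])

```text
time: 20.67
position: [0.5193, -0.1153, 0.0792]
eef_rot: [-1.963, -2.45, 0.001]
force: [0.6, 0.4, -2.6]
grip_width: 0.055
grip_force: 54.3
```

apply_moves([
  [0,0,0.009,0,0,0],
  [0,0,0.009,0,0,0],
  [0,0,0.009,0,0,0],
  [0,0,0.009,0,0,0],
  [0,0,0.009,0,0,0],
  [0,0,0,0,0,0],
  [0,0,0,0,0,0],
])

```text
time: 21.25
position: [0.5197, -0.1153, 0.0663]
eef_rot: [-1.964, -2.451, 0.0]
force: [0.6, 0.2, -2.6]
grip_width: 0.055
grip_force: 54.4
```

```bash
python3 -c "
from h import *
st()"
```

```text
t 21.25 p [ 0.5197 -0.1153  0.0663] ypr [12.59  0.04  0.03] F [ 0.6  0.2 -2.6] dq 0.006 w 0.055 gf 54.4
```

apply_moves([
  [0,0,0.003,0,0,0],
  [0,0,0.003,0,0,0],
  [0,0,0,0,0,0],
  [0,0,0,0,0,0],
])

```text
time: 21.58
position: [0.5199, -0.1154, 0.0656]
eef_rot: [1.964, 2.452, 0.0]
force: [-3.3, 1.0, 7.3]
grip_width: 0.0548
grip_force: 55.6
```

apply_moves([
  [0,0,0,0,0,0],
  [0,0,0,0,0,0],
  [0,0,0,0,0,0],
  [0,0,0,0,0,0],
  [0,0,0,0,0,0],
  [0,0,0,0,0,0],
], jaw=0.6)

```text
time: 22.08
position: [0.5198, -0.1154, 0.0646]
eef_rot: [-1.964, -2.451, 0.0]
force: [0.5, 0.4, -0.3]
grip_width: 0.0684
grip_force: 0.0
```

apply_moves([
  [0,0,-0.03,0,0,0],
  [0,0,-0.05,0,0,0],
  [0,0,-0.08,0,0,0],
  [0,0,-0.09,0,0,0],
  [0,0,-0.09,0,0,0],
  [0,0,-0.09,0,0,0],
  [0,0,-0.06,0,0,0],
  [0,0,0,0,0,0],
])

```text
time: 22.75
position: [0.5216, -0.1158, 0.2163]
eef_rot: [1.961, 2.448, 0.004]
force: [0.3, -1.1, 0.0]
grip_width: 0.0686
grip_force: 0.0
```

apply_moves([
  [0,0,0,0,0,0],
  [0,0,0,0,0,0],
  [0,0,0,0,0,0],
  [0,0,0,0,0,0],
])

```text
time: 23.08
position: [0.5193, -0.1153, 0.2107]
eef_rot: [-1.963, -2.45, 0.001]
force: [-0.0, 0.3, 0.2]
grip_width: 0.0681
grip_force: 0.0
```

```bash
python3 - <<'E'
from h import *
st()
f=grab('wrist','w6.png')
Y=np.radians(12.5);B=np.array([[np.cos(Y),-np.sin(Y),0],[np.sin(Y),np.cos(Y),0],[0,0,1]])
C=np.array([.5187,-.114,.0563])
for y in(-.065,.065): print(proj(f,C+(B@np.array([[-.028,y,.0162],[0,y,.0323],[.028,y,.0162]]).T).T).round(0).tolist())
E
```

```text
t 23.08 p [ 0.5193 -0.1153  0.2107] ypr [12.6   0.12  0.07] F [-0.   0.3  0.2] dq 0.003 w 0.0681 gf 0.0
[[242.0, 278.0], [276.0, 288.0], [310.0, 279.0]]
[[237.0, 115.0], [276.0, 116.0], [315.0, 115.0]]
```

View pics/w6.png

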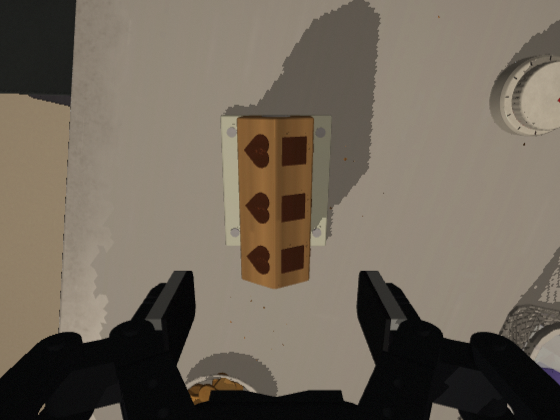

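The bar lies in the saddles with its ends at rows 116 and 287 as predicted, hearts on the robot side. I'll cross-check the plate centre from its four bolt holes before handing in.

```bash
python3 - <<'E'
from h import *
f=grab('wrist')
P=ray(f,[[232,132],[320,132],[317,232],[235,232]],.009);c=P.mean(0);d=P[1]+P[2]-P[0]-P[3];yaw=np.arctan2(d[1],d[0])
E=ray(f,[[276,116.5],[276,287.5]],.0886);m=E.mean(0)-c
print(c,np.degrees(yaw),E,'off x,y',m[0]*np.cos(yaw)+m[1]*np.sin(yaw),-m[0]*np.sin(yaw)+m[1]*np.cos(yaw))
off=-m[0]*np.sin(yaw)+m[1]*np.cos(yaw)
if abs(off)<.008: print(robot.finish_job())
E
```

```text
[ 0.51858561 -0.11381008  0.009     ] 12.648647431796618 [[ 0.50456756 -0.050945    0.0886    ]
 [ 0.53285722 -0.17707328  0.0886    ]] off x,y 8.011097341713695e-05 -0.00022198879413771216
the job is handed in; nothing more can be done
None
```

The bar was rolled one face at a time until the hearts were on top. It now lies in both saddles with the heart face leaning towards the robot, about 0.2 mm from the seat in x and y by my last camera check. I handed the job in at about 23 s; the hand-in returned no verdict.

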